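# Open the board test fixture

## Task

The board in the test fixture has finished its test: press down the latch tab on the front of the fixture so that the lid springs up, then push the lid right over until it rests fully open by itself, and let go. Use light fingertip pushes only, gripping and lifting nothing: the fixture stays where it stands, the board stays in its nest and the things around it are left alone.

Things in the scene. Friction and masses are not known exactly. Their poses are not given: they have to be found in the camera images.
- fixture: board test fixture: grey box 130 (x) x 150 (y) x 58 mm high on 4 mm rubber feet, 2.6 kg, standing loose on the bench; black hinged lid with a clear window on top, bringing it to 69 mm when shut. Origin: centre of its underside, on the bench. Its -x side is the front, with the latch tab (roughly towards the robot), +x is the rear, with the hinge; z up
- tab_pad (a point): the place to press, on the top face of the latch tab: a plain steel plate 44 mm wide (y) and 4 mm thick that sticks out level from the middle of the fixture's front, 46 mm above the bench, its free end 59 mm in front of the box's front face. The point lies 49 mm in front of that face, 10 mm inside the free end, 114 mm from the fixture's origin along -x, 32 mm from the tab's pivot. The tab's steel hook stands nearer the box and reaches up to 71 mm
- tab (a joint): angle of the latch tab: 0 at rest, grows as it is pressed down, stop at 0.36 rad (pad 11 mm down). The hook frees the lid at about 0.2 rad (pad 6 to 7 mm down); takes about 4 N at the pad, up to 5 N at the stop; springs back when released
- lid (a joint): angle of the lid: 0 shut and latched, grows as it opens, stop at 1.92 rad, fully open, leaning back 20 degrees past upright. Once unlatched, springs lift it to about 0.7 rad within half a second and carry it there; from there it must be pushed against its weight (0.2 kg, at most 1 N at the front edge) and a damped hinge; past about 1.55 rad it sinks on to its stop by itself and stays. Released earlier it sinks back to 0.7 rad
- lid_edge (a point): middle of the lower front edge of the lid, the edge farthest from the hinge, 140 mm from the hinge axis. The front face of the lid rises 10 mm from it (towards the lid's outer side) and is 150 mm wide; a steel keeper plate 30 mm wide and 6 mm thick sticks out 6 mm forward at its middle. It moves with the lid; point axes: x from the edge to the hinge, y along the edge, z out of the lid's outer face
- lid_hinge (a point): middle of the lid's hinge axis, along the fixture's y, 59 mm above the bench and 70 mm behind the fixture's origin (+x)
- board: blue circuit board 80 x 100 x 2 mm, 50 g, lying loose in the nest under the lid, 48 mm above the bench; origin: centre of its underside
- tip_cleaner: brass tin of copper wool, 64 mm across, 40 mm high, loose beside the fixture; origin: centre of its underside
- solder_spool: spool of solder standing on its flange, 62 mm across, 40 mm high, loose beside the fixture; origin: centre of its underside
- screwdriver: small screwdriver with a blue handle lying on the bench beside the fixture, 150 mm long, 26 mm thick; origin: below its middle, x along the blade
Things that resemble listed ones, but are neither listed nor needed, are in the scene too. There is more than one size of the fixture; the job needs the middle-sized.

How it is judged (in metres and radians):
On the way, in this order (a step that is already met when the one before it is completed fails the run):
1. the latch tab is pressed down with the lid still down (value of joint tab above 0.15 rad and value of joint lid below 0.4 rad).
2. the unlatched lid has sprung up and not yet been pushed over (value of joint lid between 0.5 and 1.3 rad), for 0.1 s.
At the end, for the whole second after the job is handed in: the lid rests fully open (over 1.8 of 1.92 rad, still), the tab has sprung back, the fixture stands flat within 25 mm of where it was and the board lies in its nest (value of joint lid above 1.8 rad and velocity of joint lid below 0.1 rad/s and value of joint tab below 0.08 rad and z of board in the frame of fixture below 0.056 m and distance of fixture from where it was at the start of the episode below 0.025 m and angle between fixture's own z axis and vertical below 0.05 rad); the robot touches nothing.
It fails at once if the fixture is lifted, tipped or shoved more than 25 mm (distance of fixture from where it was at the start of the episode above 0.025 m or height (world z) of fixture above 0.01 m or angle between fixture's own z axis and vertical above 0.12 rad).
It fails at once if the board is lifted out of its nest (z of board in the frame of fixture above 0.058 m).
It fails at once if the lid or the tab is gripped or forced (over 40 N) (contact force between the fingers and lid above 40 N or contact force between the fingers and tab above 40 N).
It fails at once if the tip cleaner, the spool or the screwdriver is moved more than 20 mm (distance of any of tip_cleaner, solder_spool, screwdriver from where it was at the start of the episode above 0.02 m).
It also fails if it takes over 45 s, if anything falls off the work surface, if the arm or the gripper's body presses on something with over 40 N, if the wrist force passes 120 N, or if a joint passes its speed limit or range.

## Robot

A 7-joint arm with a two-finger parallel gripper is mounted at the origin on the work surface. World frame = base frame: x ahead of the robot, y to its left, z up, the work surface at z = 0. Lengths are in mm, angles in rad, forces in N, time in s.
With the tool pointing down it reaches from about 400 to 850 mm from the base axis. Payload 10.4 kg.
Tool frame: the origin (TCP) lies midway between the tips of the shut fingers; the grasp point (between the pads) lies 19 mm behind it; z points along the fingers, y is the line along which they close (so a half turn about z gives the same grasp; the last joint's range is limited). The gripper opens to 87 mm and grips with 3 to 60 N. Pads are 19 mm wide; open, the fingers measure 117 mm over their backs; the gripper's body (75 mm by 190 mm) begins 51 mm behind the grasp point.
Start: joints at [1.167, 0.332, -0.065, 1.46, 0.022, 1.35, -0.088], TCP at [232.314, -580.246, 196.276] pointing down, gripper open.
Joint ranges: [-2.6, 2.6], [-0.5, 2.12], [-1.47, 1.34], [0.16, 2.42], [-1.27, 4.41], [0.06, 2.06], [-2.6, 2.6]. Speed limits (rad/s): [2.22, 2.22, 2.79, 2.79, 3.14, 3.14, 3.14].

## Interface

Orientations are given as a unit quaternion [w, x, y, z].
In Python, from rig import read_state, snapshot, get_calibration, sign_off gives the robot as it stands. The module is installed in compiled form; this text tells all that it offers.
- The arm moves only by the shell command python3 -m jog 'ROWS' [FORCE]. ROWS is JSON, a list of rows, each a list of 3 entries, a list of its own where there are three numbers: the shift along the tool's x, y, z in cm, then the turn, a rotation vector about the tool's x, y, z in degrees, then the finger opening in cm, from 0 to 8.7. A call has 1 to 12 rows; each row shifts and turns the commanded pose from where the row before left it, along the tool's axes as they then stand; what a row does not reach is not made up. A row lasts 1/8 s, in which the tool goes at most 62.5 mm and 10.7 degrees, less where a joint would pass 70% of its speed; a pose out of reach is approached as far as the arm can. A call with a gripper value outside its range is refused whole. The fingers move at their own pace and stop on an object; FORCE is the grip in N (left out, the last holds). Time passes only in rows, so rows that do not move let the fingers close. It gives the time, the measured TCP pose, the force, the opening and the grip force at its end, in the units of the state.
- read_state(): the state, without advancing time (a new reading comes with each control period).
- snapshot(name): name is "side" or "top" or "wrist"; returns the picture (480x640x3 uint8, red, green, blue); there is no depth.
- get_calibration(name): a dict with "intrinsics" (3x3 intrinsics, pixels), "k1" (the pictures are not rectified: a ray, as slopes to the right and down, at radius r is drawn at 1 + k1 r^2 times it, then the intrinsics apply), "origin" and "attitude" of the camera in the world; the wrist camera has in their place "mount" (4x4, takes a point from camera to tool coordinates, whose origin is the TCP and whose axes are the flange's). Camera axes: x right, y down, z forward; pixel columns grow to the right and rows downward; lengths in mm; the calibration is good to about 2 mm. A picture is of the moment at which its call begins: read the wrist's pose just before it. get_calibration takes no time and is no camera call.
- sign_off(): hands the job in; it is judged then, once.
The state is a dict: "time_s": time; "joints": joint angles; "qvel": joint speeds; "joint_torque": joint torques, N m; "position": TCP position; "ee_rot": TCP orientation; "ft_force": force on the tool from outside, world axes, zero at the start; "ft_torque": the same for the moment, N m; "finger_gap": opening from 0.0 (shut) to 1.0 (fully open); "gripper_force": force on a finger pad.
Only numpy, scipy, OpenCV 4.12 (cv2) and the standard library are available. Lean on these libraries where they do the work, as an engineer would, in place of code of your own. Each camera call takes 0.05 s, during which the arm holds its last target. There are 200 camera calls.

## Working session

There is one attempt and no reset: what is moved stays moved. The work goes in short steps, Python scripts to look and compute and a shell command to move; the robot and the scene stay as the last step left them, time stands still between calls to the robot, and variables do not carry over. Pictures are saved under pics/ and viewed, at most 10 in all, crops included, and the job is handed in when it is done.

```bash
mkdir -p pics
python3 - <<'E'
from rig import *
import cv2,numpy as np
print(read_state())
for n in("side","top"):
    im=snapshot(n); cv2.imwrite(f"pics/{n}0.png",im[:,:,::-1])
for n in("side","top","wrist"): print(n,get_calibration(n))
E
```

```text
{'time_s': 0.0, 'joints': array([ 1.16740408,  0.33288677, -0.06468607,  1.46093818,  0.02158888,
        1.34991066, -0.08847781]), 'qvel': array([ 8.76789327e-05,  8.84535953e-04, -4.31256040e-04,  8.17209682e-04,
       -1.62490574e-03, -4.13247989e-04, -7.93220058e-04]), 'joint_torque': array([ 2.06394543e-04, -6.23248959e+01,  2.49636039e-02, -3.89888906e+01,
       -6.13347092e-02,  3.97779245e-02,  1.28026682e-04]), 'position': array([ 232.11384822, -579.83756901,  195.44612784]), 'ee_rot': array([-7.04518291e-04,  9.81926487e-01,  1.89261325e-01, -1.66859013e-04]), 'ft_force': array([-0.16253206, -0.35579442, -0.33212345]), 'ft_torque': array([-0.01039662, -0.03566533, -0.02214339]), 'gripper_force': 0.0, 'finger_gap': 1.0001093587014824}
side {'intrinsics': array([[603.91284675,   0.        , 312.92179806],
       [  0.        , 603.91284675, 236.93149475],
       [  0.        ,   0.        ,   1.        ]]), 'k1': 0.068040009758235, 'origin': array([168.97737935, 711.68069704, 687.57034423]), 'attitude': array([ 0.1356472 , -0.25751386,  0.85656829, -0.42611878])}
top {'int
[... 183 characters left out ...]
2007238, 'origin': array([ 473.92269046,    1.24833715, 1005.51248376]), 'attitude': array([ 0.05363497, -0.69901865,  0.71033505, -0.06261256])}
wrist {'intrinsics': array([[358.82575621,   0.        , 311.10474356],
       [  0.        , 358.82575621, 234.79698197],
       [  0.        ,   0.        ,   1.        ]]), 'k1': -0.03052938225267781, 'mount': array([[ 1.10178127e-04, -9.65035317e-01, -2.62119866e-01,
         7.06688089e+01],
       [ 9.99999976e-01,  5.63167895e-05,  2.12995811e-04,
         2.52467901e-01],
       [-1.90786731e-04, -2.62119884e-01,  9.65035300e-01,
        -1.88791710e+02],
       [ 0.00000000e+00,  0.00000000e+00,  0.00000000e+00,
         1.00000000e+00]])}
```

View pics/top0.png

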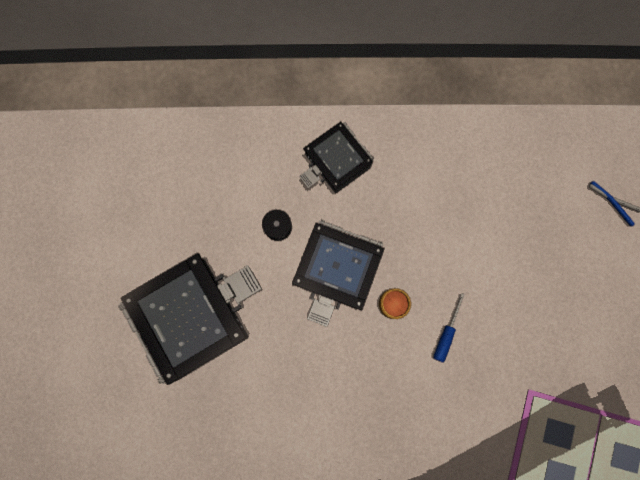

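View pics/side0.png

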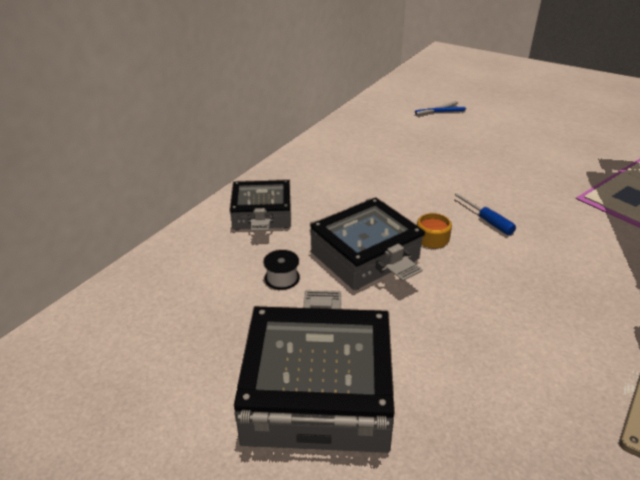

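The top view shows three fixtures with latch tabs: small at (338,157), middle at (338,265) with a blue board and its tab at (321,311), and large at (185,318). The middle one fits: it is the middle size and holds the board. The tin at (395,303) and the spool at (277,224) stand beside it. I'll confirm it in a crop and measure.

```bash
cat > h.py <<'E'
import numpy as np,cv2
from rig import *
from scipy.spatial.transform import Rotation as R
def rot(q): return R.from_quat([q[1],q[2],q[3],q[0]])
def campose(n,st=None):
    c=get_calibration(n)
    if n!="wrist": return c,np.array(c["origin"]),rot(c["attitude"]).as_matrix()
    M=c["mount"]; T=rot(st["ee_rot"]).as_matrix()
    return c,T@M[:3,3]+st["position"],T@M[:3,:3]
def rays(n,px,st=None):
    c,o,A=campose(n,st); K=c["intrinsics"]
    p=cv2.undistortPoints(np.float64(px).reshape(-1,1,2),K,np.array([c["k1"],0,0,0,0.])).reshape(-1,2)
    return o,np.c_[p,np.ones(len(p))]@A.T
def plane(n,px,z,st=None):
    o,d=rays(n,px,st); return o+d*((z-o[2])/d[:,2])[:,None]
def proj(n,P,st=None):
    c,o,A=campose(n,st); q=(np.atleast_2d(P)-o)@A; s=q[:,:2]/q[:,2:]
    s=s*(1+c["k1"]*(s**2).sum(1,keepdims=True)); K=c["intrinsics"]
    return s@K[:2,:2].T+K[:2,2]
E
python3 - <<'E'
from h import *
im=cv2.imread("pics/top0.png")
m=(im.max(2)<50).astype(np.uint8); 
n,lab,stt,cen=cv2.connectedComponentsWithStats(m)
for i in range(1,n):
    x,y,w,h,a=stt[i]
    if a>100 and y>100:
        pts=np.argwhere(lab==i)[:,::-1]
        P=plane("top",pts,69)[:,:2].astype(np.float32)
        r=cv2.minAreaRect(P); print(i,stt[i],np.round(cen[i]),np.round(r[0]),np.round(r[1]),round(r[2],1)); 
        print(np.round(plane("top",cv2.boxPoints(cv2.minAreaRect(pts.astype(np.float32))),69)[:,:2]).tolist())
hsv=cv2.cvtColor(im,cv2.COLOR_BGR2HSV)
print("tab",plane("top",[[321,311],[310,321],[328,326]],46).round())
print("tin",plane("top",[[395,303]],40).round(),"spool",plane("top",[[277,224]],40).round(),"screwd",plane("top",[[462,294],[440,360]],13).round())
c=im[200:350,250:450]; cv2.imwrite("pics/crop1.png",cv2.resize(c,None,fx=4,fy=4,interpolation=cv2.INTER_CUBIC))
E
```

```text
2 [ 304  122   68   71 1351] [338. 159.] [797. -45.] [118. 111.] 35.9
[[812.0, 33.0], [881.0, -56.0], [782.0, -123.0], [716.0, -34.0]]
6 [262 210  29  31 655] [277. 225.] [656.  82.] [57. 62.] 89.7
[[687.0, 110.0], [686.0, 53.0], [624.0, 54.0], [625.0, 110.0]]
7 [ 293  223   91   87 2044] [340. 266.] [571. -42.] [148. 135.] 68.3
[[534.0, 52.0], [661.0, 4.0], [606.0, -136.0], [481.0, -86.0]]
8 [ 127  254  121  130 4110] [185. 318.] [477. 259.] [197. 195.] 30.5
[[513.0, 397.0], [610.0, 224.0], [435.0, 123.0], [344.0, 293.0]]
35 [543 419  31  30 419] [560. 434.] [ 237. -463.] [54. 45.] 72.7
[[223.0, -429.0], [265.0, -444.0], [250.0, -497.0], [208.0, -482.0]]
tab [[481.  -7.  46.]
 [462.  16.  46.]
 [451. -20.  46.]]
tin [[ 495. -159.   40.]] spool [[663.  82.  40.]] screwd [[ 512. -306.   13.]
 [ 377. -252.   13.]]
```

View pics/crop1.png

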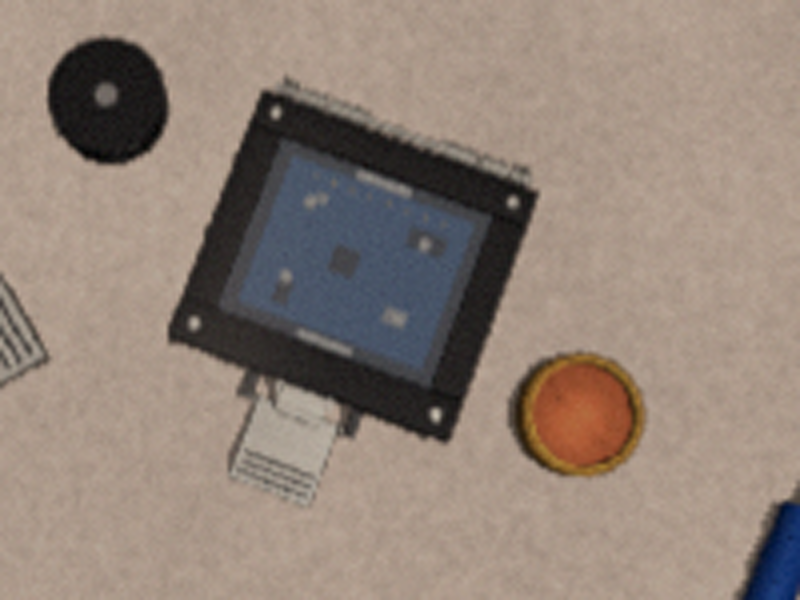

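The crop confirms it: the middle fixture has a blue board in it and its tab at the lower left, and its lid measures about 148 x 135 mm, which matches. The yaw is about -21.3°, the origin about (573,-43), and the pad about (466,-4). The tab corners, measured separately, agree. Moving above the pad now, with the fingers shut.

```bash
python3 -m jog '[[[3.92,-4.07,0],[0,0,0],0],[[3.92,-4.07,0],[0,0,0],0],[[3.92,-4.07,0],[0,0,0],0],[[3.92,-4.07,0],[0,0,0],0],[[3.92,-4.07,0],[0,0,0],0],[[3.92,-4.07,0],[0,0,0],0],[[3.92,-4.07,0],[0,0,0],0],[[3.92,-4.07,0],[0,0,0],0],[[3.92,-4.07,0],[0,0,0],0],[[3.92,-4.07,0],[0,0,0],0],[[3.92,-4.07,0],[0,0,0],0]]'
python3 -m jog '[[[0,0,0],[0,0,8.6],0],[[0,0,0],[0,0,8.6],0],[[0,0,0],[0,0,8.6],0],[[0,0,0],[0,0,8.6],0],[[0,0,0],[0,0,8.6],0],[[0,0,0],[0,0,0],0],[[0,0,0],[0,0,0],0]]'
python3 - <<'E'
from h import *
st=read_state(); im=snapshot("wrist"); cv2.imwrite("pics/w1.png",im[:,:,::-1])
print(st["joints"].round(2),st["ft_force"],rot(st["ee_rot"]).as_matrix().round(3))
u=np.array([.932,-.363,0]);o=np.array([573,-43,0])
for n,P in (("pad",o-114*u+[0,0,46]),("tcp",st["position"])): print(n,P,proj("wrist",P,st))
E
```

```text
time_s: 1.48
position: [466.5, -2.7, 196.2]
ee_rot: [0.0, 0.982, 0.189, 0.0]
ft_force: [0.8, -1.5, 0.7]
finger_gap: 0.009
gripper_force: 0.0
time_s: 2.35
position: [466.1, -4.3, 196.1]
ee_rot: [0.0, 0.983, -0.182, -0.0]
ft_force: [-0.0, 0.1, -0.4]
finger_gap: 0.003
gripper_force: 0.0
[ 0.57  0.02 -0.66  1.83  0.01  1.3  -2.03] [-0.02920535  0.14928007 -0.44631022] [[ 0.934 -0.358 -0.   ]
 [-0.358 -0.934 -0.   ]
 [-0.     0.    -1.   ]]
pad [466.752  -1.618  46.   ] [[307.38335458 214.17695663]]
tcp [466.11710693  -4.30386798 196.11716525] [[309.59699952 268.98418998]]
```

View pics/w1.png

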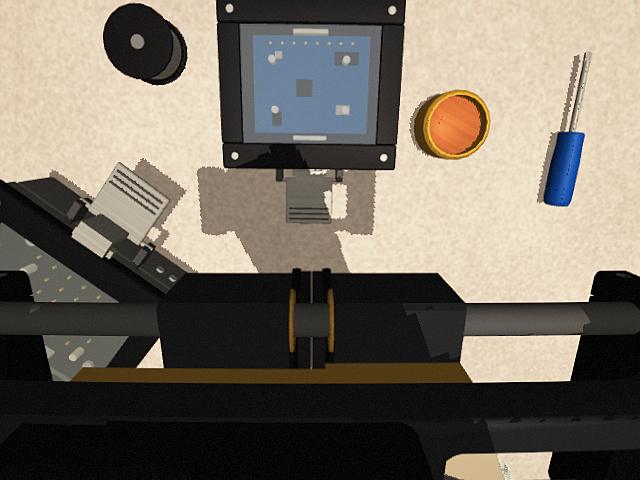

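The wrist view shows the middle fixture ahead, with its tab spanning columns 286–331 and its free end at row 223. The lid front corners are at about (218,166) and (394,170). The TCP projects to (310,269).

Run:
```python
from h import *
st=read_state(); T=rot(st["ee_rot"]).as_matrix()
a=plane("wrist",[[286.5,223],[331.5,223],[309,223]],46,st); l=plane("wrist",[[218,167],[395,170],[219,-2+4],[404,10]],69,st)
d=(l[1]-l[0]); print("tab",a.round(1),"w",np.linalg.norm(a[1]-a[0])); print("lid",l.round(1),"w",np.linalg.norm(d),"yaw",np.degrees(np.arctan2(d[1],d[0]))+90)
yaw=np.arctan2(d[1],d[0])+np.pi/2; u=np.array([np.cos(yaw),np.sin(yaw),0])
pad=a[2]+10*u; m=(l[0]+l[1])/2
print("pad",pad,"lid front->tab end",(m-a[2])@u, "lat",(m-a[2])@np.cross([0,0,1],u)); print("toolshift",T.T@(pad-st["position"]))
```

```text
tab [[465.9  20.4  46. ]
 [450.3 -20.4  46. ]
 [458.1   0.   46. ]] w 43.66349191286624
lid [[ 5.383e+02  5.380e+01  6.900e+01]
 [ 4.805e+02 -8.920e+01  6.900e+01]
 [ 6.551e+02 -3.000e-01  6.900e+01]
 [ 5.975e+02 -1.343e+02  6.900e+01]] w 154.21928996125385 yaw -21.987519754991837
pad [467.35827636  -3.7332483   46.        ] lid front->tab end 54.19937895029028 lat 2.820772068573031
toolshift [  0.91383279  -1.03822191 150.15458572]
```

The checks agree: tab width is 43.7 mm against 44, and the lid front to tab end distance is 54 mm. The pad is within 1.5 mm of the TCP line. Descending to just above it.

```bash
python3 -m jog '[[[0.1,-0.1,5],[0,0,0.4],0],[[0,0,5],[0,0,0],0],[[0,0,3],[0,0,0],0],[[0,0,1],[0,0,0],0],[[0,0,0],[0,0,0],0],[[0,0,0],[0,0,0],0]]'
python3 -m jog '[[[0,0,0.4],[0,0,0],0],[[0,0,0.3],[0,0,0],0],[[0,0,0.2],[0,0,0],0],[[0,0,0.2],[0,0,0],0],[[0,0,0],[0,0,0],0]]'
```

```text
time_s: 3.15
position: [468.5, -3.8, 57.6]
ee_rot: [-0.0, 0.982, -0.187, 0.001]
ft_force: [0.1, 0.1, -1.1]
finger_gap: 0.004
gripper_force: 0.0
time_s: 3.78
position: [467.4, -3.8, 45.1]
ee_rot: [0.0, 0.982, -0.187, -0.0]
ft_force: [-0.0, -0.2, -0.2]
finger_gap: 0.01
gripper_force: 0.0
```

```bash
python3 -m jog '[[[0,0,0.2],[0,0,0],0],[[0,0,0.2],[0,0,0],0],[[0,0,0],[0,0,0],0]]'
python3 -m jog '[[[0,0,0.15],[0,0,0],0],[[0,0,0.15],[0,0,0],0],[[0,0,0],[0,0,0],0]]'
```

```text
time_s: 4.15
position: [467.4, -3.8, 41.1]
ee_rot: [0.0, 0.982, -0.187, -0.0]
ft_force: [-0.3, 0.1, -0.5]
finger_gap: 0.005
gripper_force: 0.0
time_s: 4.53
position: [467.4, -3.8, 38.1]
ee_rot: [0.0, 0.982, -0.187, -0.0]
ft_force: [0.1, -0.1, -0.5]
finger_gap: 0.008
gripper_force: 0.0
```

By now the force should be about 4 N, but I read almost none. I'll look before going on.

Run:
```python
from h import *
st=read_state(); 
im=snapshot("side"); c=im[150:330,270:510]; s=cv2.resize(c[:,:,::-1],None,fx=3,fy=3,interpolation=cv2.INTER_CUBIC)
cv2.imwrite("pics/s1.png",s); print(proj("side",st["position"]),(proj("side",st["position"])-[270,150])*3)
w=snapshot("wrist"); cv2.imwrite("pics/w2.png",w[:,:,::-1])
```

```text
[[409.3447728  274.29893642]] [[418.03431839 372.89680925]]
```

View pics/s1.png

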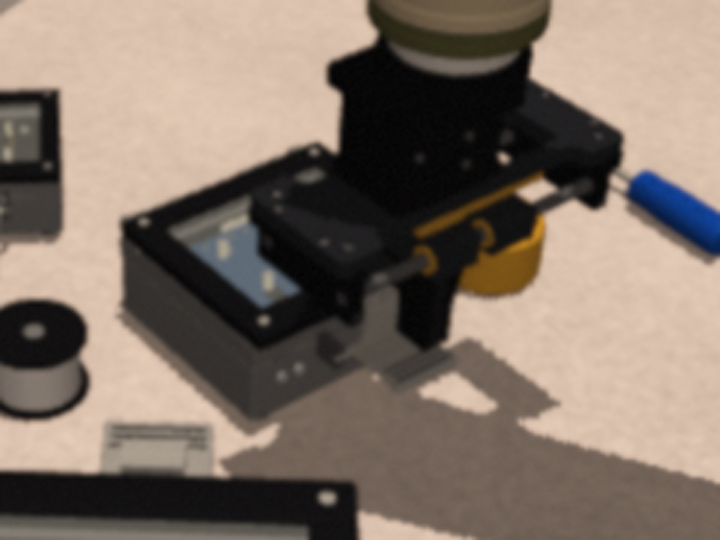

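The side crop shows the lid still shut and the finger over the tab at about (425,345), with the tab's free edge running from (385,385) to (450,352). The wrist picture should show whether it touches.

View pics/w2.png

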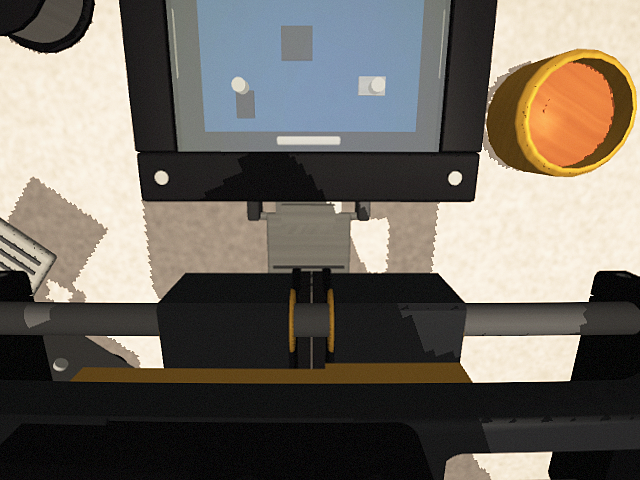

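Run:
```python
from h import *
st=read_state(); p=st["position"]; T=rot(st["ee_rot"]).as_matrix()
u=T[:,0]
print("state",p.round(1),st["ft_force"].round(2))
for n,P in (("tcp",p),("pad@46",np.r_[p[:2],46]),("tabend L",np.r_[465.9,20.4,46]),("tabend R",np.r_[450.3,-20.4,46]),("tabend mid@36",np.r_[458.1,0,35])):
    print(n,proj("wrist",P,st).round(),((proj("side",P)-[270,150])*3).round())
```

```text
state [467.5  -3.8  38.3] [0.05 0.01 0.11]
tcp [[310. 269.]] [[418. 373.]]
pad@46 [[310. 274.]] [[419. 362.]]
tabend L [[270. 292.]] [[401. 387.]]
tabend R [[349. 291.]] [[461. 357.]]
tabend mid@36 [[310. 284.]] [[430. 387.]]
```

Run:
```python
from h import *
st2=read_state()
st1=dict(position=np.array([466.1,-4.3,196.1]),ee_rot=[0,.983,-.182,0])
a=cv2.imread("pics/w1.png",0); b=cv2.imread("pics/w2.png",0)
print("w1 col300",a[165:232,300].tolist()); print("w2 col300",b[198:276,285].tolist())
def tri(p1,p2):
    o1,d1=rays("wrist",[p1],st1);o2,d2=rays("wrist",[p2],st2)
    A=np.c_[d1[0],-d2[0]]; s=np.linalg.lstsq(A,o2-o1,rcond=None)[0]
    P,Q=o1+s[0]*d1[0],o2+s[1]*d2[0]; return ((P+Q)/2).round(1),np.linalg.norm(P-Q).round(1)
for n,p,q in (("boltL",(235,155.5),(161.5,178)),("boltR",(383.5,157.5),(455,178)),("white bar",(309.5,138),(309,141))): print(n,tri(p,q))
im=snapshot("side"); c=im[225:300,360:460]; cv2.imwrite("pics/s2.png",cv2.resize(cv2.convertScaleAbs(c[:,:,::-1],alpha=1.8,beta=15),None,fx=8,fy=8,interpolation=cv2.INTER_CUBIC))
print((proj("side",st2["position"])-[360,225])*8)
```

```text
w1 col300 [21, 12, 13, 0, 90, 87, 96, 108, 107, 99, 102, 105, 106, 111, 109, 104, 104, 103, 101, 99, 96, 103, 102, 104, 101, 98, 101, 100, 97, 98, 103, 98, 99, 100, 97, 103, 101, 98, 97, 101, 100, 104, 75, 37, 73, 99, 101, 78, 41, 76, 98, 108, 89, 51, 68, 98, 101, 89, 83, 118, 129, 129, 130, 132, 131, 131, 133]
w2 col300 [4, 20, 1, 43, 113, 99, 74, 99, 124, 118, 119, 123, 122, 119, 116, 119, 113, 119, 119, 124, 123, 127, 127, 125, 123, 119, 120, 116, 117, 119, 121, 118, 122, 120, 119, 118, 122, 117, 119, 115, 116, 115, 117, 118, 119, 123, 118, 113, 114, 116, 113, 117, 113, 120, 118, 118, 119, 121, 119, 118, 116, 113, 110, 116, 117, 117, 123, 89, 54, 41, 76, 115, 123, 120, 101, 42, 12, 16]
boltL (array([541.7,  35.5,  71.9]), np.float64(0.1))
boltR (array([494.6, -82.8,  70.6]), np.float64(0.1))
white bar (array([532.3, -29.2,  52.6]), np.float64(0.2))
[[394.39036662 393.67953826]]
```

View pics/s2.png

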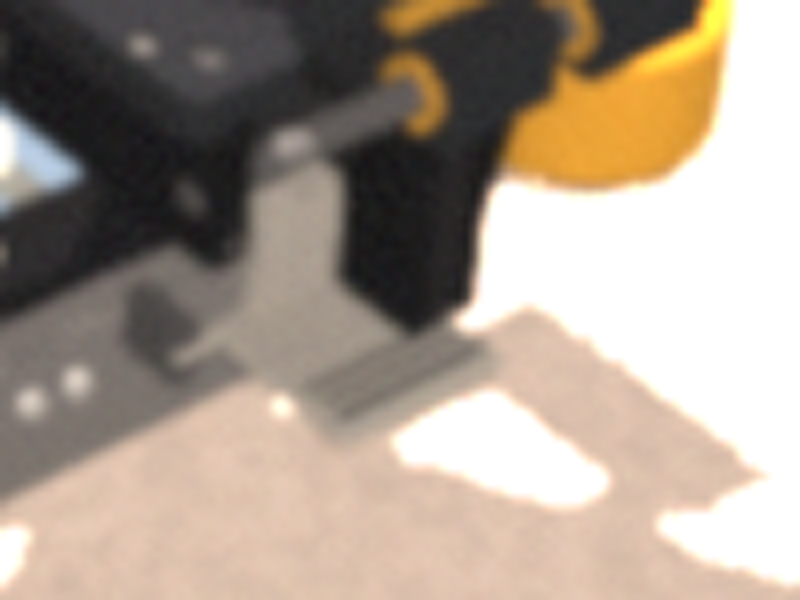

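The enlarged side view shows the finger bottom corner at (415,330) in the crop. It sits over the tab plate but clearly above it, by roughly 15–20 mm, so the visible tips end higher than the TCP reading implies. It is over the tab, so I'll feel downward in small steps and watch the force.

```bash
python3 -m jog '[[[0,0,0.3],[0,0,0],0],[[0,0,0.3],[0,0,0],0],[[0,0,0],[0,0,0],0]]'
python3 -m jog '[[[0,0,0.2],[0,0,0],0],[[0,0,0.2],[0,0,0],0],[[0,0,0],[0,0,0],0]]'
```

```text
time_s: 5.05
position: [467.3, -3.8, 31.9]
ee_rot: [0.0, 0.982, -0.187, -0.0]
ft_force: [-0.7, -0.2, 0.0]
finger_gap: 0.006
gripper_force: 0.0
time_s: 5.42
position: [467.4, -3.8, 28.1]
ee_rot: [0.0, 0.982, -0.187, -0.0]
ft_force: [0.7, -0.2, -0.3]
finger_gap: 0.007
gripper_force: 0.0
```

```bash
python3 -m jog '[[[0,0,0.2],[0,0,0],0],[[0,0,0.2],[0,0,0],0],[[0,0,0],[0,0,0],0]]'
python3 -m jog '[[[0,0,0.15],[0,0,0],0],[[0,0,0.15],[0,0,0],0],[[0,0,0],[0,0,0],0]]'
python3 - <<'E'
from h import *
print(read_state()["position"])
im=snapshot("side"); c=im[225:300,360:460]; A=cv2.resize(cv2.convertScaleAbs(c[:,:,::-1],alpha=1.8,beta=15),None,fx=6,fy=6,interpolation=cv2.INTER_CUBIC)
cv2.imwrite("pics/s3.png",A)
E
```

```text
time_s: 5.8
position: [467.4, -3.8, 24.1]
ee_rot: [0.0, 0.982, -0.187, -0.0]
ft_force: [0.7, 0.7, 0.1]
finger_gap: 0.008
gripper_force: 0.0
time_s: 6.18
position: [467.4, -3.8, 21.1]
ee_rot: [0.0, 0.982, -0.187, -0.0]
ft_force: [-0.4, 0.4, 0.0]
finger_gap: 0.004
gripper_force: 0.0
[467.42709015  -3.78039573  21.10869811]
```

View pics/s3.png

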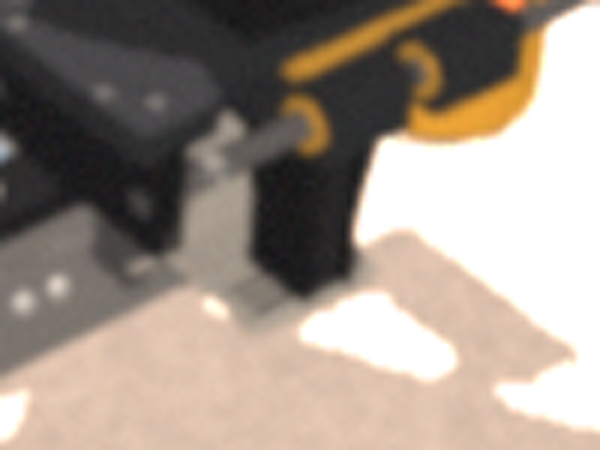

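In this view the finger covers the tab's free edge, with its corner at about (305,297) in the crop, and is now about level with the plate. The lid is still shut and there is still no contact force. I'll keep feeling down.

```bash
python3 -m jog '[[[0,0,0.2],[0,0,0],0],[[0,0,0],[0,0,0],0]]'
python3 -m jog '[[[0,0,0.2],[0,0,0],0],[[0,0,0],[0,0,0],0]]' | grep -E 'pos|ft'
```

```text
time_s: 6.48
position: [467.6, -3.8, 19.3]
ee_rot: [0.0, 0.982, -0.187, 0.0]
ft_force: [-0.4, 0.2, 1.3]
finger_gap: 0.007
gripper_force: 0.7
position: [467.5, -3.7, 17.2]
ft_force: [-2.1, 0.6, 3.1]
```

Contact came at TCP z ≈ 20, so the tips end about 25 mm short of the reported TCP. Pressing through the release point.

```bash
python3 -m jog '[[[0,0,0.2],[0,0,0],0],[[0,0,0],[0,0,0],0]]'| grep -E 'pos|ft'
python3 -m jog '[[[0,0,0.2],[0,0,0],0],[[0,0,0],[0,0,0],0]]' | grep -E 'pos|ft'
python3 -m jog '[[[0,0,0.1],[0,0,0],0],[[0,0,0],[0,0,0],0]]' | grep -E 'pos|ft'
python3 - <<'E'
from h import *
a=cv2.imread("pics/w2.png",0)
b=cv2.cvtColor(snapshot("wrist"),cv2.COLOR_RGB2GRAY); cv2.imwrite("pics/w3.png",b)
print("col150 dark rows",[ (np.where(x[:240,230]<40)[0].min(initial=-1),np.where(x[:240,230]<40)[0].max(initial=-1),x[60:200:14,310].tolist()) for x in(a,b)])
E
```

```text
position: [467.5, -3.7, 15.2]
ft_force: [-1.7, 0.0, 4.2]
position: [467.7, -3.8, 13.3]
ft_force: [-1.9, 1.7, 6.1]
position: [467.7, -3.8, 12.4]
ft_force: [-1.6, 0.7, 6.2]
col150 dark rows [(np.int64(-1), np.int64(200), [125, 150, 149, 149, 151, 149, 179, 36, 39, 14]), (np.int64(-1), np.int64(147), [19, 21, 182, 182, 138, 152, 149, 64, 27, 86])]
```

Run:
```python
from h import *
im=snapshot("side"); c=im[140:320,280:480]; cv2.imwrite("pics/s4.png",cv2.resize(cv2.convertScaleAbs(c[:,:,::-1],alpha=1.5,beta=15),None,fx=3,fy=3,interpolation=cv2.INTER_CUBIC))
```

```text
(no output)
```

View pics/s4.png

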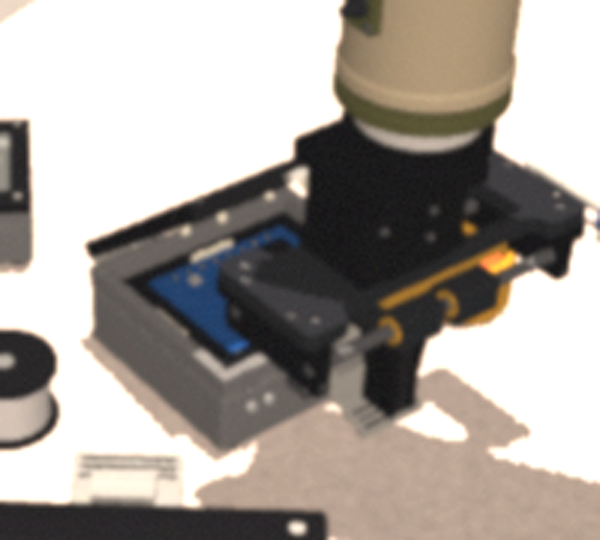

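The side view shows the lid up at about 0.7 rad, seen nearly edge-on from (90,245) to (300,170), with the board in its nest. Next I raise off the tab and bring the finger in front of the lid's edge.

```bash
python3 -m jog '[[[0,0,-2],[0,0,0],0],[[0,0,-4],[0,0,0],0],[[0,0,-4],[0,0,0],0],[[0,0,0],[0,0,0],0],[[2,0,0],[0,0,0],0],[[1.5,0,0],[0,0,0],0],[[0,0,0],[0,0,0],0],[[0,0,0],[0,0,0],0]]'
python3 - <<'E'
from h import *
st=read_state(); T=rot(st["ee_rot"]).as_matrix(); p=st["position"]
print(st["ft_force"],T[:,0])
u=T[:,0]; v=np.cross([0,0,1],u); o=np.array([467.4,-3.8,0])+114*u
b=snapshot("wrist"); cv2.imwrite("pics/w4.png",b[:,:,::-1])
for e in(0,9.5): print("tip",proj("wrist",p+u*e+[0,0,25],st).round())
for th in(.6,.7,.8):
  E=o+u*(70-140*np.cos(th))+np.array([0,0,59+140*np.sin(th)]); print(th,proj("wrist",[E,E+75*v,E-75*v],st).round().tolist())
E
```

```text
time_s: 8.57
position: [499.4, -16.2, 111.7]
ee_rot: [-0.0, 0.982, -0.187, -0.001]
ft_force: [0.4, -0.1, -0.3]
finger_gap: 0.004
gripper_force: 0.0
[ 0.35434841 -0.08865648 -0.30545765] [ 0.93006712 -0.3673876  -0.00122731]
tip [[309. 287.]]
tip [[309. 269.]]
0.6 [[310.0, 220.0], [149.0, 220.0], [470.0, 220.0]]
0.7 [[310.0, 207.0], [136.0, 207.0], [484.0, 207.0]]
0.8 [[309.0, 188.0], [121.0, 188.0], [498.0, 188.0]]
```

View pics/w4.png

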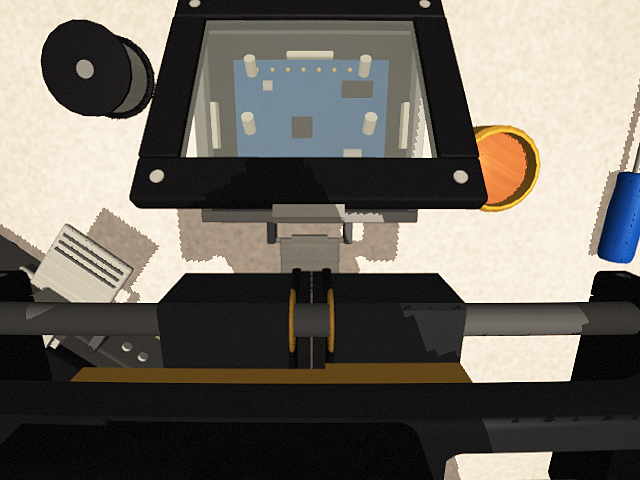

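The lid's front edge is at row 207, columns 131–487, as predicted for 0.7 rad. The finger tip is at row 269, which confirms the tip offset of about 25 mm. The tab is clear. Now I push the lid along its arc.

```bash
python3 -m jog '[[[1.5,0,0],[0,0,0],0],[[1.2,0,0],[0,0,0],0],[[0.8,0,-0.7],[0,0,0],0],[[0.8,0,-0.7],[0,0,0],0],[[0.8,0,-0.7],[0,0,0],0],[[0.8,0,-0.5],[0,0,0],0],[[0.8,0,-0.5],[0,0,0],0],[[0.8,0,-0.5],[0,0,0],0]]'
python3 - <<'E'
from h import *
st=read_state(); T=rot(st["ee_rot"]).as_matrix(); u=T[:,0]; v=np.cross([0,0,1],u); o=np.array([467.4,-3.8,0])+114*u
b=cv2.cvtColor(snapshot("wrist"),cv2.COLOR_RGB2GRAY); cv2.imwrite("pics/w5.png",b)
print("X",(st["position"]-o)@u,st["ft_force"])
for th in(.7,.9,1.0,1.1,1.2):
  E=o+u*(70-140*np.cos(th))+np.array([0,0,59+140*np.sin(th)]); print(th,proj("wrist",[E,E+75*v,E-75*v],st).round().tolist())
print([ (r,int(np.sum(b[r,60:600]<45))) for r in range(120,272,8)])
E
```

```text
time_s: 9.62
position: [570.3, -44.7, 148.3]
ee_rot: [0.0, 0.982, -0.187, -0.0]
ft_force: [-0.9, 0.2, -0.5]
finger_gap: 0.007
gripper_force: 0.2
X -3.2253033790062164 [-0.9278271   0.21835154 -0.45081161]
0.7 [[309.0, 324.0], [181.0, 324.0], [438.0, 324.0]]
0.9 [[309.0, 308.0], [164.0, 308.0], [454.0, 308.0]]
1.0 [[309.0, 294.0], [155.0, 294.0], [463.0, 294.0]]
1.1 [[309.0, 276.0], [146.0, 276.0], [472.0, 276.0]]
1.2 [[309.0, 254.0], [137.0, 254.0], [481.0, 254.0]]
[(120, 0), (128, 207), (136, 215), (144, 109), (152, 122), (160, 136), (168, 141), (176, 128), (184, 142), (192, 139), (200, 135), (208, 109), (216, 78), (224, 77), (232, 315), (240, 300), (248, 343), (256, 346), (264, 272)]
```

The force is light (about 1 N), and the lid's dark front bar now ends near row 260, so the lid is at about 1.15 rad and following the finger. Continuing over the top.

```bash
python3 -m jog '[[[0.9,0,-0.4],[0,0,0],0],[[0.9,0,-0.4],[0,0,0],0],[[0.9,0,-0.3],[0,0,0],0],[[0.9,0,-0.2],[0,0,0],0],[[0.9,0,-0.2],[0,0,0],0],[[0.9,0,-0.1],[0,0,0],0],[[0.9,0,0],[0,0,0],0],[[0.9,0,0],[0,0,0],0],[[0.9,0,0],[0,0,0],0],[[0.6,0,0],[0,0,0],0],[[0,0,0],[0,0,0],0],[[0,0,0],[0,0,0],0]]'
python3 - <<'E'
from h import *
st=read_state(); T=rot(st["ee_rot"]).as_matrix(); u=T[:,0]; o=np.array([467.4,-3.8,0])+114*u
print("X",(st["position"]-o)@u,st["ft_force"])
E
```

```text
time_s: 11.18
position: [650.6, -76.0, 164.3]
ee_rot: [-0.0, 0.982, -0.187, -0.0]
ft_force: [-0.4, 1.1, 0.1]
finger_gap: 0.004
gripper_force: 0.0
X 82.91418335850413 [-0.35844378  1.08039878  0.13813417]
```

The finger is past X = 83 mm, which puts the lid at about 1.7 rad, and there is no contact force. Withdrawing straight back, then checking the lid angle numerically.

```bash
python3 -m jog '[[[-2,0,0],[0,0,0],0],[[-4,0,0],[0,0,0],0],[[-4,0,0],[0,0,0],0],[[-4,0,0],[0,0,0],0],[[-4,0,-2],[0,0,0],0],[[-3,0,-2],[0,0,0],0],[[0,0,0],[0,0,0],0],[[0,0,0],[0,0,0],0],[[0,0,0],[0,0,0],0],[[0,0,0],[0,0,0],0],[[0,0,0],[0,0,0],0],[[0,0,0],[0,0,0],0]]'
python3 - <<'E'
from h import *
st=read_state(); T=rot(st["ee_rot"]).as_matrix(); u=T[:,0]; v=np.cross([0,0,1],u); o=np.array([467.4,-3.8,0])+114*u
im=snapshot("top")[:,:,::-1]; cv2.imwrite("pics/t9.png",im)
s=snapshot("side")[:,:,::-1]; cv2.imwrite("pics/s9.png",s)
ref={n:cv2.imread(f"pics/{n}0.png") for n in("top","side")}
for n,i in (("top",im),("side",s)):
    m=(i.max(2)<50).astype(np.uint8)&(ref[n].max(2)>=80)
    k,lab,stt,c=cv2.connectedComponentsWithStats(m)
    print(n,[(stt[j].tolist()) for j in range(1,k) if stt[j][4]>60])
for th in(1.7,1.8,1.92):
  E=o+u*(70-140*np.cos(th))+np.array([0,0,59+140*np.sin(th)]); C=[E+75*v,E-75*v]
  print(th,"top",proj("top",C).round().tolist(),"side",proj("side",C).round().tolist())
def blob(i,lo,hi):
    m=cv2.inRange(cv2.cvtColor(i,cv2.COLOR_BGR2HSV),lo,hi); M=cv2.moments(m[:,250:430]); return round(M["m10"]/max(M["m00"],1)+250,1),round(M["m01"]/max(M["m00"],1),1),M["m00"]/255
print("tin",[blob(i,(3,150,120),(15,255,255)) for i in(ref["top"],im)])
print("board",[blob(i,(100,70,40),(125,255,200)) for i in(ref["top"],im)])
E
```

```text
time_s: 12.68
position: [455.5, 1.0, 204.1]
ee_rot: [-0.0, 0.982, -0.187, -0.0]
ft_force: [0.1, 0.3, -0.7]
finger_gap: 0.007
gripper_force: 0.0
top [[317, 183, 88, 61, 1552], [263, 282, 8, 42, 75], [377, 324, 11, 27, 107]]
side [[409, 33, 69, 18, 483], [363, 50, 140, 131, 8515], [290, 128, 81, 94, 2237], [357, 210, 47, 21, 87]]
1.7 top [[321.0, 195.0], [401.0, 225.0]] side [[301.0, 153.0], [372.0, 129.0]]
1.8 top [[323.0, 189.0], [403.0, 218.0]] side [[297.0, 151.0], [367.0, 127.0]]
1.92 top [[326.0, 181.0], [405.0, 210.0]] side [[291.0, 150.0], [361.0, 126.0]]
tin [(394.8, 303.3, 493.0), (394.9, 303.2, 500.0)]
board [(341.8, 266.4, 1218.0), (336.9, 262.6, 1600.0)]
```

Both views match 1.92 rad: the lid's top row in the top view is 183 (181 predicted) and its left column in the side view is 290 (291 predicted). The tin has not moved, the board's blue area still lies in the nest, and the arm is clear. Handing in.

```bash
python3 -m jog '[[[0,0,0],[0,0,0],0],[[0,0,0],[0,0,0],0],[[0,0,0],[0,0,0],0],[[0,0,0],[0,0,0],0]]' | grep -E 'time|ft'; python3 -c "from rig import *; print(sign_off())"
```

```text
time_s: 13.28
ft_force: [-0.1, -0.4, -0.1]
the job is handed in; nothing more can be done
None
```

I pressed the latch, let the lid spring up, pushed it over to its fully open stop (about 1.92 rad in both camera views) and withdrew the arm, then handed the job in at 13.3 s; the hand-in returned no verdict.

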